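Empty the pan of brass slugs into the hopper and hold it ready for the next batch

TASK

The pouring pan stands on the round maple disc with five brass slugs in it: lift it by its wooden crossbar, carry it with all its slugs to the blue hopper and tip it over its low lip so that all five slugs end up inside. Then bring the empty pan back and finish while still holding it in the gripper, still and level, about a hand's breadth above the middle of the maple disc, ready for me to refill; do not put it down or let go. Leave the round tin, the wooden ring clamp and the burr stand where they are.

Things in the scene. Friction and masses are not known exactly. Their poses are not given: they have to be found in the camera images.
- pan: Aluminium pan, loose, about 0.16 kg. Origin at the centre of its flat underside. Inside 82 mm (x) by 67 mm (y), floor 3 mm, walls 26 mm high. The -x end is open: its floor rises as a 16 degree lip from x = -42 to the pouring edge at x = -67 mm. Tip the -x end down to pour: slugs start to slide by 35 degrees of tilt, 45 to 55 empties it. Crossbar handle above. Starts on the disc.
- pan_grip (a point): Middle of the pan's dark wooden crossbar, 60 mm above the underside, over the pan's centre; axes as the pan's. The bar runs along y between two posts: middle 65 mm free, 14 mm thick (x), 16 mm high (z). Pinch it across x from above; its flat faces keep the pan in line with the gripper. Open space of 30 mm between the bar and the slugs' tops.
- pan_lip (a point): Middle of the pan's pouring edge, at x = -67 mm, z = 8.5 mm in the pan's frame; axes as the pan's.
- hopper: Blue round feed hopper, fixed; origin under the centre of its dark 130 x 130 x 12 mm base plate, on the bench. Funnel mouth 150 mm inside, 156 mm outside diameter, top of the rim 117 mm above the bench; narrows to a round well 94 mm inside from 54 mm height down to its closed floor at 17 mm, where the slugs collect.
- hopper_mouth (a point): Centre of the hopper's mouth, 114 mm above the bench.
- disc: Turned maple disc, 96 mm across and 18 mm high, fixed to the bench; origin at the centre of its underside, on the bench. The pan stands on it at the start, and is held over it at the end.
- slug_1: solid brass slug, upright cylinder 16 mm across and 14 mm high, 25 g; origin at the centre of the end it stands on at the start. Polished: slides easily on the pan
- slug_2: solid brass slug, upright cylinder 16 mm across and 14 mm high, 25 g; origin at the centre of the end it stands on at the start. Polished: slides easily on the pan
- slug_3: solid brass slug, upright cylinder 16 mm across and 14 mm high, 25 g; origin at the centre of the end it stands on at the start. Polished: slides easily on the pan
- slug_4: solid brass slug, upright cylinder 16 mm across and 14 mm high, 25 g; origin at the centre of the end it stands on at the start. Polished: slides easily on the pan
- slug_5: solid brass slug, upright cylinder 16 mm across and 14 mm high, 25 g; origin at the centre of the end it stands on at the start. Polished: slides easily on the pan
- tin: Bystander: small round closed tin, 49 mm across, 20 mm high, loose; origin at the centre of its underside. Leave alone.
- ring_clamp: Bystander: waisted wooden ring clamp lying on the bench, 32 x 104 x 30 mm (x, y, z), loose; origin under its centre. Leave alone.
- burr_stand: Bystander: round beech stand full of burrs, 64 mm across, 50 mm high, loose; origin under its centre. Leave alone.
Things that resemble listed ones, but are neither listed nor needed, are in the scene too. Leave any green or pink look-alike of the disc alone.

How it is judged:
On the way, in this order (a step that is already met when the one before it is completed fails the run):
1. the pan is held in the gripper, level, its underside at least 40 mm above the bench and clear of the disc, with all five slugs in it (contact force between pan and the fingers above 1 N and contact force between pan and disc below 0.05 N and contact force between pan and hopper below 0.05 N and height (world z) of pan above 0.04 m and angle between pan's own z axis and vertical below 0.25 rad and x of slug_1 in the frame of pan between -0.07 and 0.045 m and y of slug_1 in the frame of pan between -0.036 and 0.036 m and z of slug_1 in the frame of pan between -0.003 and 0.04 m and x of slug_2 in the frame of pan between -0.07 and 0.045 m and y of slug_2 in the frame of pan between -0.036 and 0.036 m and z of slug_2 in the frame of pan between -0.003 and 0.04 m and x of slug_3 in the frame of pan between -0.07 and 0.045 m and y of slug_3 in the frame of pan between -0.036 and 0.036 m and z of slug_3 in the frame of pan between -0.003 and 0.04 m and x of slug_4 in the frame of pan between -0.07 and 0.045 m and y of slug_4 in the frame of pan between -0.036 and 0.036 m and z of slug_4 in the frame of pan between -0.003 and 0.04 m and x of slug_5 in the frame of pan between -0.07 and 0.045 m and y of slug_5 in the frame of pan between -0.036 and 0.036 m and z of slug_5 in the frame of pan between -0.003 and 0.04 m), for 0.2 s.
2. all five slugs are inside the hopper while the pan is still gripped (contact force between pan and the fingers above 1 N and horizontal distance between each of slug_1, slug_2, slug_3, slug_4, slug_5 and hopper below 0.06 m and z of slug_1 in the frame of hopper between 0.005 and 0.075 m and z of slug_2 in the frame of hopper between 0.005 and 0.075 m and z of slug_3 in the frame of hopper between 0.005 and 0.075 m and z of slug_4 in the frame of hopper between 0.005 and 0.075 m and z of slug_5 in the frame of hopper between 0.005 and 0.075 m), for 0.2 s.
At the end, for the whole second after the job is handed in: All five slugs lie in the hopper (60 mm from its axis, below 75 mm height). The pan is gripped, touches neither disc nor hopper, within 40 mm of the disc's centre seen from above, underside 65 to 220 mm above the bench, tilt under 0.12 rad, at rest (0.02 m/s, 0.1 rad/s) (all of step 2 and contact force between pan and disc below 0.05 N and contact force between pan and hopper below 0.05 N and horizontal distance between pan and disc below 0.04 m and height (world z) of pan between 0.065 and 0.22 m and angle between pan's own z axis and vertical below 0.12 rad and linear speed of pan below 0.02 m/s and angular speed of pan below 0.1 rad/s); the arm keeps its last pose, push and grip.
It fails at once if the round tin is moved by more than 15 mm (distance of tin from where it was at the start of the episode above 0.015 m).
It fails at once if the ring clamp is moved by more than 15 mm (distance of ring_clamp from where it was at the start of the episode above 0.015 m).
It fails at once if the burr stand is moved by more than 15 mm (distance of burr_stand from where it was at the start of the episode above 0.015 m).
It also fails if it takes over 51 s, if anything falls off the work surface, if the arm or the gripper's body presses on something with over 40 N, if the wrist force passes 120 N, or if a joint passes its speed limit or range.

ROBOT

A 6-joint arm with a two-finger parallel gripper is mounted at the origin on a cart in front of the work surface, level with it; the furniture and walls round the work are solid. World frame = base frame: x ahead of the robot, y to its left, z up, the work surface at z = 0. Lengths are in m, angles in rad, forces in N, time in s.
With the tool pointing down it reaches from about 0.325 to 1 m from the base axis. Payload 5.1 kg.
Tool frame: the origin (TCP) lies on the centre line of the jaws, within the pads' length; the fingertips stand 14 mm ahead of it and the grasp point (between the pads) lies 5 mm behind it; z points along the fingers, y is the direction in which the jaws open and shut (so a half turn about z gives the same grasp; the last joint's range is limited). The gripper opens to 85 mm and grips with 20 to 120 N. Pads are 22 mm wide; open, the fingers measure 114 mm over their backs; the gripper's body (76 mm by 85 mm) begins 54 mm behind the grasp point. The pads swing forward as they close: fully open they stand 13 mm farther back than shut.
Start: joints at [-1.304, 0.124, 1.65, -0, 1.367, -0.083], TCP at [0.223, -0.611, 0.245] pointing down, gripper open.
Joint ranges: [-2.61, 2.61], [-1.02, 2.33], [0.03, 2.71], [-1.35, 4.49], [0.32, 2.68], [-2.91, 2.91]. Speed limits (rad/s): [2.57, 2.57, 3.14, 3.14, 3.14, 3.14].

INTERFACE

Orientations are given as a unit quaternion [x, y, z, w].
In Python, from plant import get_state, snapshot, sign_off gives the robot as it stands.
- The arm moves only by the tool play_rows, never from a script. Its argument "plan" is a list of rows, each an object with "claw": the opening, from -1 (shut) to 1 (fully open), so that 0 is half open; "offset": the shift along the tool's x, y, z in units of 30 mm (1.0 is 30 mm), a list of three; "angular": the turn, a rotation vector about the tool's x, y, z in units of 5 degrees (1.0 is 5 degrees), a list of three. A call has 1 to 10 rows; each row is the pose to reach, as a shift and turn from the pose commanded when the call began, along the tool's axes at that moment; what a row does not reach only later rows make up. A row lasts 1/12 s, in which the tool goes at most 41.7 mm and 7.16 degrees, less where a joint would pass 70% of its speed; a pose out of reach is approached as far as the arm can. A call with a gripper value outside its range is refused whole. The fingers move at their own pace and stop on an object; "newtons" is the grip in N (left out, the last holds). Time passes only in rows, so rows that repeat a pose let the fingers close. It gives the time, the measured TCP pose, the force and the opening at its end, in the units of the state.
- get_state(): the state, without advancing time (a new reading comes with each control period).
- snapshot(name): name is "side" or "top" or "wrist"; returns a dict with "frame" (400x640x3 uint8, red, green, blue), "depth" (400x640 float32, m along the optical axis (not along the pixel's ray), 0 where there is no reading), "fovy" (degrees; the focal length in pixels is half the picture's height over the tangent of half this angle, whatever the lens; pixels are square), "cx", "cy" (the principal point, pixels), "xyz" and "rotation" of the camera in the world. Camera axes: x right, y down, z forward; pixel columns grow to the right and rows downward; lengths in m; the calibration is good to about 2 mm. A picture is of the moment at which its call begins.
- sign_off(): hands the job in, once; it reports no verdict.
The state is a dict: "time": time; "joint_positions": joint angles; "dq": joint speeds; "effort": joint torques, N m; "tool_pos": TCP position; "tcp_rot": TCP orientation; "force": force on the tool from outside, world axes, zero at the start; "ft_torque": the same for the moment, N m; "grip_width": finger opening in m.
Only numpy, scipy, OpenCV 4.12 (cv2) and the standard library are available. Lean on these libraries where they do the work, as an engineer would, in place of code of your own. Each camera call takes 0.05 s, during which the arm holds its last target.

## Working session

There is one attempt and no reset: what is moved stays moved. The work goes in short steps, Python scripts to look and compute and a tool call to move; the robot and the scene stay as the last step left them, time stands still between calls to the robot, and variables do not carry over. Pictures are saved under pics/ and viewed, and the job is handed in when it is done.

Besides the shell and the picture viewer there is one more tool, called by a JSON object that holds its "method" and its "body", one argument or row to a line. play_rows: Moves the arm, as the interface text tells. Its arguments: {"type":"object","properties":{"plan":{"type":"array"},"newtons":{"type":"number"}},"required":["plan"]}

```bash
ls; mkdir -p pics; cat > h.py <<'E'
import numpy as np,cv2
from scipy.spatial.transform import Rotation as R
from plant import get_state,snapshot,sign_off
def cam(s):
    f=200/np.tan(np.radians(s['fovy'])/2); 
    rot=np.array(s['rotation'],float)
    if rot.shape!=(3,3): rot=R.from_quat(rot).as_matrix()
    return f,rot,np.array(s['xyz'])
def cloud(s):
    f,r,o=cam(s); d=s['depth']; v,u=np.mgrid[:400,:640]
    p=np.stack([(u-s['cx'])/f*d,(v-s['cy'])/f*d,d],-1)
    P=p@r.T+o; P[d==0]=np.nan; return P
def save(s,n): cv2.imwrite('pics/'+n+'.png',s['frame'][:,:,::-1])
E
python3 - <<'E'
from h import *
print(get_state())
for n in ['top','side','wrist']:
    s=snapshot(n); save(s,n+'0'); np.savez('/tmp/'+n+'0.npz',**s)
    print(n,s['fovy'],s['cx'],s['cy'],s['xyz'],s['rotation'])
E
```

```text
pics
{'time': 0.0, 'joint_positions': array([-1.30357185e+00,  1.24528175e-01,  1.65172477e+00,  3.70873990e-05,
        1.36749355e+00, -8.25898291e-02]), 'dq': array([-5.73848753e-04, -8.06326165e-04, -7.62977588e-04, -1.09518072e-05,
        7.78657237e-05, -9.08338716e-04]), 'effort': array([ 6.33403124e-04, -4.23610604e+01, -3.65453160e+01, -1.20923772e-06,
        6.90007830e-03,  8.36037117e-06]), 'tool_pos': array([ 0.22259892, -0.61005684,  0.24400805]), 'tcp_rot': array([ 9.84742784e-01,  1.74012902e-01, -8.11967720e-05, -1.07400796e-03]), 'force': array([ 0.14273559,  0.27721676, -0.48118985]), 'ft_torque': array([-0.00938727,  0.01708604,  0.01407666]), 'grip_width': 0.08589312255264595}
top 55.011834624223575 322.86037046378055 199.91126231383137 [0.41609167 0.02558303 0.97522254] [ 0.70433299 -0.70430965  0.0686928  -0.05607365]
side 52.22777398620337 320.507271321872 203.51306260944887 [0.28712682 0.67280199 0.62953302] [-0.18248462  0.87242844 -0.44516352  0.08600828]
wrist 62.582604704450276 321.84282558078957 199.24258593554254 [ 0.29616886 -0.58420347  0.3719802 ] [ 0.80971369 -0.5662603  -0.08895842  0.1256957 ]
```

View pics/top0.png

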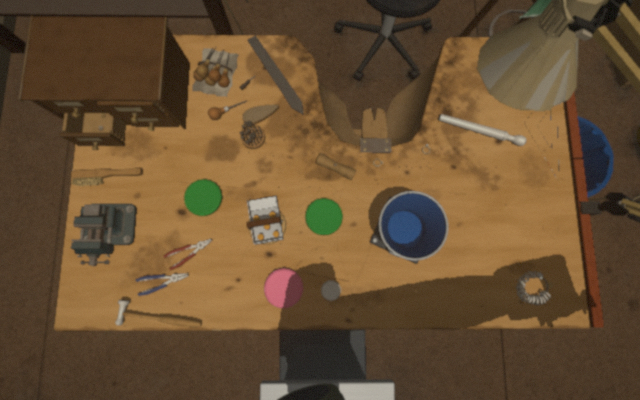

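View pics/side0.png

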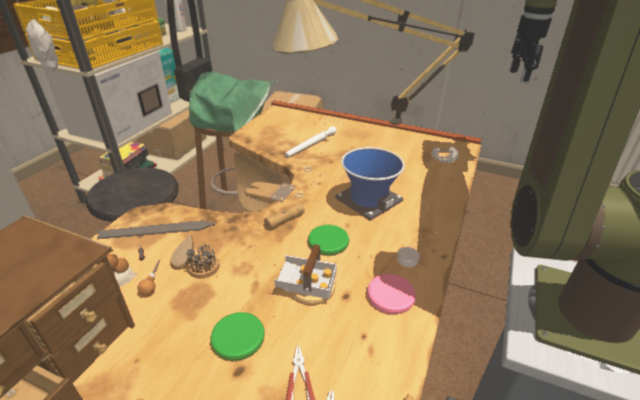

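View pics/wrist0.png

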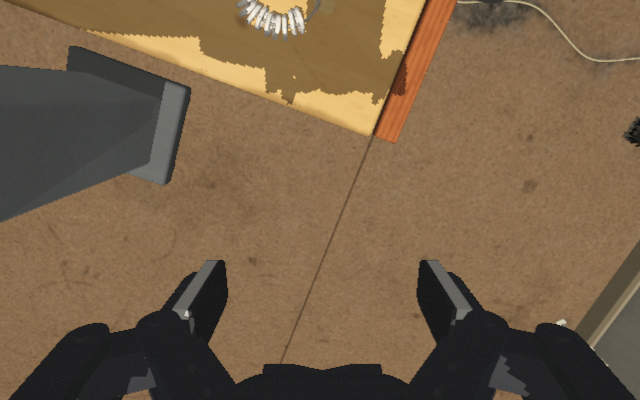

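```bash
python3 - <<'E'
from h import *
t=dict(np.load('/tmp/top0.npz')); s=dict(np.load('/tmp/side0.npz'))
a=cv2.resize(t['frame'][180:260,230:460],None,fx=3.4,fy=3.4,interpolation=cv2.INTER_CUBIC)
b=cv2.resize(s['frame'][230:310,260:350],None,fx=3.5,fy=3.5,interpolation=cv2.INTER_CUBIC)
c=np.zeros((a.shape[0]+b.shape[0],a.shape[1],3),np.uint8);c[:a.shape[0]]=a;c[a.shape[0]:,:b.shape[1]]=b
cv2.imwrite('pics/crop.png',c[:,:,::-1])
P=cloud(t)
def stat(n,m):
    q=P[m]; print(n,m.sum(),np.nanmean(q,0).round(4),np.nanmin(q,0).round(4),np.nanmax(q,0).round(4))
hsv=cv2.cvtColor(t['frame'],cv2.COLOR_RGB2HSV)
box=np.zeros((400,640),bool);box[185:255,240:295]=1
stat('pan region >.03',box&(P[...,2]>.03))
bar=box&(P[...,2]>.068); stat('bar',bar)
q=P[bar]; (c,sz,an)=cv2.minAreaRect(q[:,:2].astype(np.float32)*1000);print(c,sz,an)
pan=box&(P[...,2]>.035)&(P[...,2]<.055); q=P[pan]; print(cv2.minAreaRect(q[:,:2].astype(np.float32)*1000))
hb=np.zeros((400,640),bool);hb[180:270,365:455]=1
rim=hb&(P[...,2]>.11);stat('rim',rim);q=P[rim];print(cv2.minEnclosingCircle(q[:,:2].astype(np.float32)*1000))
S=cloud(s)
hb=np.zeros((400,640),bool);hb[140:200,335:410]=1
q=S[hb&(S[...,2]>.11)];print('side rim',cv2.minEnclosingCircle(q[:,:2].astype(np.float32)*1000))
hb=np.zeros((400,640),bool);hb[240:300,270:345]=1
q=S[hb&(S[...,2]>.066)];print('side bar',q.mean(0),q.max(0),cv2.minAreaRect(q[:,:2].astype(np.float32)*1000))
E
```

```text
pan region >.03 560 [0.5227 0.1496 0.057 ] [0.4767 0.1078 0.03  ] [0.5947 0.1975 0.0895]
bar 226 [0.5239 0.1498 0.0845] [0.5104 0.1117 0.0683] [0.5381 0.1882 0.0895]
(524.4627075195312, 150.05113220214844) (15.360323905944824, 78.26335906982422) 9.864274978637695
((535.4952392578125, 150.89993286132812), (108.03629302978516, 80.97120666503906), 10.259520530700684)
rim 597 [ 0.5142 -0.1985  0.1158] [ 0.4365 -0.271   0.11  ] [ 0.5908 -0.1139  0.1213]
((514.466064453125, -192.66537475585938), 79.29898071289062)
side rim ((511.7210693359375, -193.5876922607422), 80.41170501708984)
side bar [0.52043274 0.15734126 0.08146637] [0.53525302 0.1914172  0.08731868] ((522.74951171875, 150.91073608398438), (14.752782821655273, 80.8180160522461), 9.645853042602539)
```

View pics/crop.png

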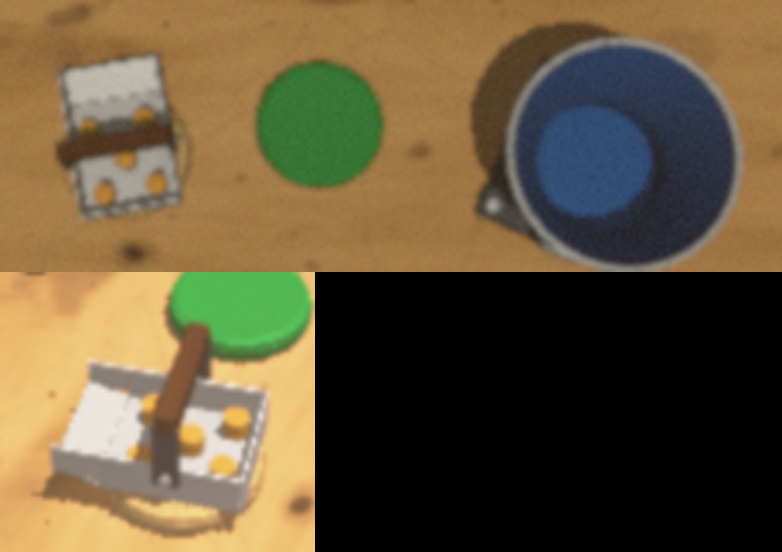

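The top crop shows the pan with its lip pointing away from the robot, slightly left (crop 110,75). The bar is at top px (265,220), the five slugs are in the pan and the hopper is at (412,225). Bar heights and sizes match the spec: the top reads 0.086–0.089 and the rim radius is 79 mm. The bar centre is about (0.524, 0.150) with a lip yaw of 9.8°, and the hopper is about (0.513, -0.193).

```bash
cat >> h.py <<'E'
def Rt(yaw,tilt=0):
    # tool x yaw (deg), tool down; tilt: rotate about tool x by deg
    c,s=np.cos(np.radians(yaw)),np.sin(np.radians(yaw))
    M=np.array([[c,s,0],[s,-c,0],[0,0,-1]],float)
    return R.from_matrix(M)*R.from_rotvec([np.radians(tilt),0,0])
def go(pos,rot,src=None):
    s=get_state() if src is None else src
    r0=R.from_quat(s['tcp_rot'])
    off=r0.inv().apply(np.array(pos)-s['tool_pos'])/.03
    rv=np.degrees((r0.inv()*rot).as_rotvec())/5
    print('offset',off.round(3),'ang',rv.round(3)); return off,rv
def st():
    s=get_state();print(round(s['time'],2),s['tool_pos'].round(4),R.from_quat(s['tcp_rot']).as_matrix().round(3).tolist(),'f',s['force'].round(2),'w',round(s['grip_width'],4),'q',s['joint_positions'].round(3))
E
python3 -c "
from h import *
go([.524,.150,.25],Rt(99.8))"
```

```text
offset [ 18.121 -20.364  -0.154] ang [-1.4000e-02 -1.4000e-02 -1.5952e+01]
```

{"method": "play_rows", "body": {
  "plan": [
    {"claw": 1,"offset": [0.3,-0.34,0],"angular": [0,0,-0.3]},
    {"claw": 1,"offset": [0.9,-1,0],"angular": [0,0,-0.8]},
    {"claw": 1,"offset": [1.6,-1.8,0],"angular": [0,0,-1.4]},
    {"claw": 1,"offset": [2.4,-2.7,0],"angular": [0,0,-2.1]},
    {"claw": 1,"offset": [3.2,-3.6,0],"angular": [0,0,-2.8]},
    {"claw": 1,"offset": [4,-4.5,0],"angular": [0,0,-3.5]},
    {"claw": 1,"offset": [4.8,-5.4,0],"angular": [0,0,-4.2]},
    {"claw": 1,"offset": [5.6,-6.3,0],"angular": [0,0,-4.9]},
    {"claw": 1,"offset": [6.4,-7.2,0],"angular": [0,0,-5.6]},
    {"claw": 1,"offset": [7.2,-8.1,0],"angular": [0,0,-6.3]}
  ]
}}

```text
time: 0.98
tool_pos: [0.3424, -0.3058, 0.245]
tcp_rot: [0.9, 0.436, 0.0, -0.0]
force: [-0.3, -0.2, -0.6]
grip_width: 0.0855
```

```bash
python3 -c "
from h import *
st();go([.524,.150,.25],Rt(99.8))"
```

```text
0.98 [ 0.3424 -0.3058  0.245 ] [[0.619, 0.785, 0.0], [0.785, -0.619, 0.0], [0.0, -0.0, -1.0]] f [-0.26 -0.16 -0.56] w 0.0855 q [-0.846 -0.317  2.059  0.     1.399 -0.179]
offset [15.68  -4.651 -0.161] ang [ 1.000e-03 -4.000e-03 -9.608e+00]
```

{"method": "play_rows", "body": {
  "plan": [
    {"claw": 1,"offset": [0.8,-0.23,0],"angular": [0,0,-0.6]},
    {"claw": 1,"offset": [2,-0.6,0],"angular": [0,0,-1.3]},
    {"claw": 1,"offset": [3.2,-0.95,0],"angular": [0,0,-2]},
    {"claw": 1,"offset": [4.4,-1.3,0],"angular": [0,0,-2.7]},
    {"claw": 1,"offset": [5.6,-1.65,0],"angular": [0,0,-3.4]},
    {"claw": 1,"offset": [6.8,-2,0],"angular": [0,0,-4.1]},
    {"claw": 1,"offset": [8,-2.4,0],"angular": [0,0,-4.8]},
    {"claw": 1,"offset": [9.2,-2.7,0],"angular": [0,0,-5.5]},
    {"claw": 1,"offset": [10.4,-3.1,0],"angular": [0,0,-6.2]},
    {"claw": 1,"offset": [11.6,-3.5,0],"angular": [0,0,-6.9]}
  ]
}}

```text
time: 1.82
tool_pos: [0.4762, 0.0319, 0.2453]
tcp_rot: [0.73, 0.684, 0.0, 0.0]
force: [1.1, -0.0, -0.2]
grip_width: 0.0854
```

```bash
python3 -c "
from h import *
st();go([.524,.150,.20],Rt(99.8))"
```

```text
1.82 [0.4762 0.0319 0.2453] [[0.064, 0.998, 0.0], [0.998, -0.064, 0.0], [0.0, 0.0, -1.0]] f [ 1.06 -0.05 -0.16] w 0.0854 q [-0.046 -0.271  2.023  0.     1.389  0.019]
offset [4.03  1.336 1.51 ] ang [ 4.000e-03 -1.000e-03 -2.699e+00]
```

{"method": "play_rows", "body": {
  "plan": [
    {"claw": 1,"offset": [0.8,0.27,0.3],"angular": [0,0,-0.5]},
    {"claw": 1,"offset": [1.6,0.54,0.6],"angular": [0,0,-1.1]},
    {"claw": 1,"offset": [2.4,0.8,0.9],"angular": [0,0,-1.6]},
    {"claw": 1,"offset": [3.2,1.07,1.2],"angular": [0,0,-2.2]},
    {"claw": 1,"offset": [3.7,1.23,1.4],"angular": [0,0,-2.5]},
    {"claw": 1,"offset": [4.03,1.34,1.5],"angular": [0,0,-2.7]},
    {"claw": 1,"offset": [4.03,1.34,1.5],"angular": [0,0,-2.7]},
    {"claw": 1,"offset": [4.03,1.34,1.5],"angular": [0,0,-2.7]}
  ]
}}

```text
time: 2.48
tool_pos: [0.5245, 0.1474, 0.2002]
tcp_rot: [0.646, 0.764, -0.0, -0.0]
force: [-0.4, 0.1, -0.8]
grip_width: 0.0853
```

```bash
python3 -c "
from h import *
st();go([.524,.150,.074],Rt(99.8))
s=snapshot('wrist');save(s,'w1')
P=cloud(s);b=(P[...,2]>.07)&(P[...,2]<.1)&(abs(P[...,0]-.524)<.06)&(abs(P[...,1]-.15)<.07)
hsv=cv2.cvtColor(s['frame'],cv2.COLOR_RGB2HSV)
q=P[b];print(len(q),q.mean(0),cv2.minAreaRect(q[:,:2].astype(np.float32)*1000))
"
```

```text
2.48 [0.5245 0.1474 0.2002] [[-0.166, 0.986, -0.001], [0.986, 0.166, -0.0], [-0.0, -0.001, -1.0]] f [-0.36  0.07 -0.81] w 0.0853 q [ 0.176 -0.076  1.931 -0.     1.287  0.008]
offset [ 0.09  -0.     4.207] ang [-0.009  0.004 -0.043]
1767 [0.52350094 0.15337116 0.08401216] ((523.9495849609375, 150.25006103515625), (15.445487022399902, 78.27670288085938), 10.27769947052002)
```

View pics/w1.png

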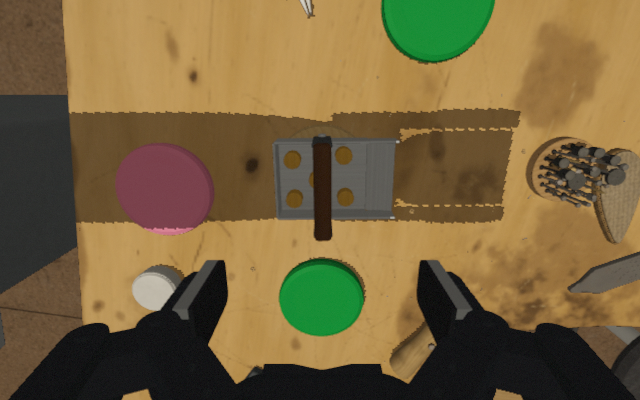

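The wrist view shows the bar at (322,190), with the slugs at (292,160), (344,155), (294,198), (345,197) and one under the bar. Its centre (0.524, 0.150) and yaw of 10° agree with the top view, so I'm descending.

{"method": "play_rows", "body": {
  "plan": [
    {"claw": 1,"offset": [0.05,0,0.5],"angular": [0,0,0]},
    {"claw": 1,"offset": [0.08,0,1.2],"angular": [0,0,0]},
    {"claw": 1,"offset": [0.08,0,2],"angular": [0,0,0]},
    {"claw": 1,"offset": [0.08,0,2.8],"angular": [0,0,0]},
    {"claw": 1,"offset": [0.08,0,3.4],"angular": [0,0,0]},
    {"claw": 1,"offset": [0.08,0,3.8],"angular": [0,0,0]},
    {"claw": 1,"offset": [0.08,0,4.1],"angular": [0,0,0]},
    {"claw": 1,"offset": [0.08,0,4.2],"angular": [0,0,0]},
    {"claw": 1,"offset": [0.08,0,4.2],"angular": [0,0,0]}
  ]
}}

```text
time: 3.28
tool_pos: [0.5247, 0.1493, 0.0744]
tcp_rot: [0.646, 0.763, -0.0, -0.0]
force: [-0.3, 0.8, -0.2]
grip_width: 0.0855
```

{"method": "play_rows", "body": {
  "plan": [
    {"claw": 0.3,"offset": [0,0,0],"angular": [0,0,0]},
    {"claw": 0,"offset": [0,0,0],"angular": [0,0,0]},
    {"claw": -0.3,"offset": [0,0,0],"angular": [0,0,0]},
    {"claw": -0.6,"offset": [0,0,0],"angular": [0,0,0]},
    {"claw": -0.8,"offset": [0,0,0],"angular": [0,0,0]},
    {"claw": -1,"offset": [0,0,0],"angular": [0,0,0]},
    {"claw": -1,"offset": [0,0,0],"angular": [0,0,0]},
    {"claw": -1,"offset": [0,0,0],"angular": [0,0,0]},
    {"claw": -1,"offset": [0,0,0],"angular": [0,0,0]}
  ],
  "newtons": 70
}}

```text
time: 4.03
tool_pos: [0.525, 0.1498, 0.0748]
tcp_rot: [0.646, 0.763, 0.0, 0.0]
force: [0.0, 0.3, 3.4]
grip_width: 0.0126
```

```bash
python3 -c "
from h import *
st()
s=snapshot('side');save(s,'s1')
"
```

```text
4.03 [0.525  0.1498 0.0748] [[-0.166, 0.986, 0.001], [0.986, 0.166, 0.0], [0.0, 0.001, -1.0]] f [0.01 0.25 3.44] w 0.0126 q [0.18  0.066 2.018 0.    1.056 0.013]
```

View pics/s1.png

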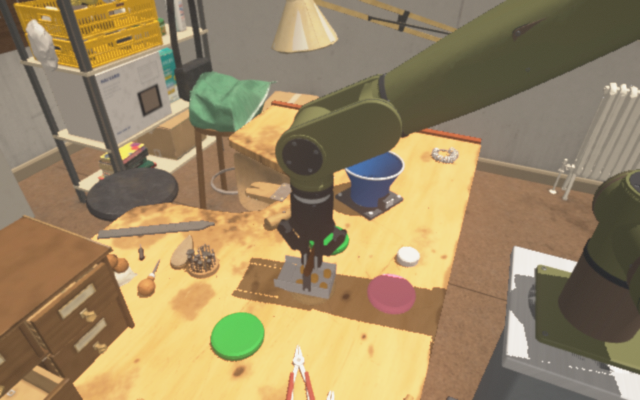

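The gripper is closed on the bar at 12.6 mm. Lifting gently.

{"method": "play_rows", "body": {
  "plan": [
    {"claw": -1,"offset": [0,0,-0.05],"angular": [0,0,0]},
    {"claw": -1,"offset": [0,0,-0.2],"angular": [0,0,0]},
    {"claw": -1,"offset": [0,0,-0.45],"angular": [0,0,0]},
    {"claw": -1,"offset": [0,0,-0.75],"angular": [0,0,0]},
    {"claw": -1,"offset": [0,0,-1.1],"angular": [0,0,0]},
    {"claw": -1,"offset": [0,0,-1.45],"angular": [0,0,0]},
    {"claw": -1,"offset": [0,0,-1.75],"angular": [0,0,0]},
    {"claw": -1,"offset": [0,0,-1.95],"angular": [0,0,0]},
    {"claw": -1,"offset": [0,0,-2],"angular": [0,0,0]},
    {"claw": -1,"offset": [0,0,-2],"angular": [0,0,0]}
  ]
}}

```text
time: 4.92
tool_pos: [0.5251, 0.1498, 0.1353]
tcp_rot: [0.646, 0.763, 0.001, 0.001]
force: [0.0, -0.1, -3.2]
grip_width: 0.0125
```

```bash
python3 -c "
from h import *
st()
s=snapshot('side');save(s,'s2'); 
b=s['frame'][170:320,230:390]
cv2.imwrite('pics/s2c.png',cv2.resize(b,None,fx=4,fy=4,interpolation=cv2.INTER_CUBIC)[:,:,::-1])
"
```

```text
4.92 [0.5251 0.1498 0.1353] [[-0.166, 0.986, 0.002], [0.986, 0.166, 0.0], [0.0, 0.002, -1.0]] f [ 0.02 -0.1  -3.16] w 0.0125 q [ 0.18  -0.011  1.983  0.     1.167  0.013]
```

View pics/s2c.png

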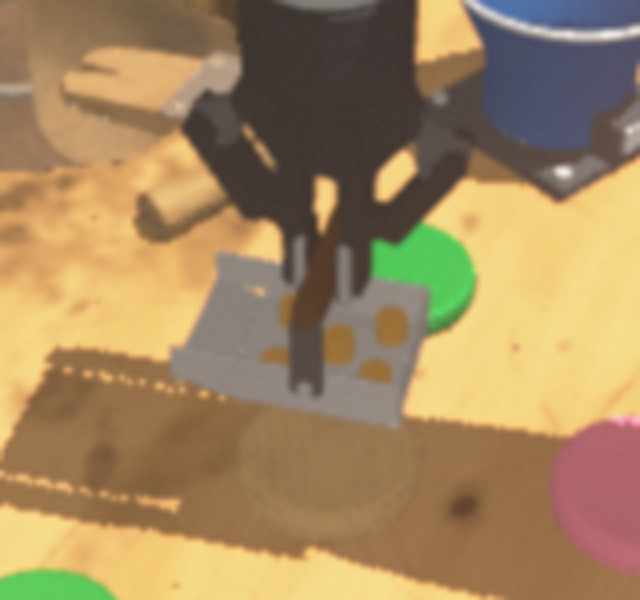

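```bash
python3 -c "
from h import *
t=dict(np.load('/tmp/top0.npz'));P=cloud(t)
m=(P[...,2]>.13)&(P[...,0]>.3)
m2=m.astype(np.uint8);n,l,s_,c=cv2.connectedComponentsWithStats(m2)
for i in range(1,n):
  if s_[i,4]>60:
    q=P[l==i];print(s_[i],q.min(0).round(3),q.max(0).round(3))
s=snapshot('side');S=cloud(s);v,u=np.mgrid[:400,:640]
b=(abs(u-312)<35)&(abs(v-290)<22)&(S[...,2]>.0125)&(S[...,2]<.024)
q=S[b];print('disc',len(q),q.min(0),q.max(0),cv2.minEnclosingCircle(q[:,:2].astype(np.float32)*1000))
"
```

```text
[  476     0   164   111 11287] [ 0.687 -0.518  0.325] [ 0.849 -0.265  0.517]
[   18    15   155   107 13618] [0.75 0.36 0.13] [0.974 0.663 0.201]
disc 1053 [0.47550299 0.11330115 0.01254984] [0.56912877 0.19788977 0.01961624] ((522.6738891601562, 151.7207794189453), 47.60665512084961)
```

Disc centre is (0.523, 0.152), r = 47.6 mm against 48 expected. The lamp shade (x 0.69–0.85, y -0.52 to -0.27, z > 0.32) would be in the way of a radial pour. I'll pour with the lip at yaw 60° instead, so the tool leans to the free left side. First I lift further.

{"method": "play_rows", "body": {
  "plan": [
    {"claw": -1,"offset": [0,0,-0.1],"angular": [0,0,0]},
    {"claw": -1,"offset": [0,0,-0.35],"angular": [0,0,0]},
    {"claw": -1,"offset": [0,0,-0.7],"angular": [0,0,0]},
    {"claw": -1,"offset": [0,0,-1.1],"angular": [0,0,0]},
    {"claw": -1,"offset": [0,0,-1.5],"angular": [0,0,0]},
    {"claw": -1,"offset": [0,0,-1.9],"angular": [0,0,0]},
    {"claw": -1,"offset": [0,0,-2.3],"angular": [0,0,0]},
    {"claw": -1,"offset": [0,0,-2.6],"angular": [0,0,0]},
    {"claw": -1,"offset": [0,0,-2.75],"angular": [0,0,0]},
    {"claw": -1,"offset": [0,0,-2.8],"angular": [0,0,0]}
  ]
}}

```text
time: 5.85
tool_pos: [0.5252, 0.1498, 0.22]
tcp_rot: [0.646, 0.763, 0.001, 0.001]
force: [-0.4, -0.3, -2.6]
grip_width: 0.0131
```

```bash
python3 -c "
from h import *
st();o,r=go([.462,-.281,.22],Rt(150))
print(o*.25,r*.25)"
```

```text
5.85 [0.5252 0.1498 0.22  ] [[-0.166, 0.986, 0.002], [0.986, 0.166, 0.0], [0.0, 0.002, -1.0]] f [-0.38 -0.35 -2.58] w 0.0131 q [ 0.18  -0.09   1.91   0.     1.319  0.013]
offset [-1.3812e+01 -4.4600e+00 -1.2000e-02] ang [  0.025   0.011 -10.091]
[-3.45300289e+00 -1.11488880e+00 -3.06837109e-03] [ 0.00635475  0.0028429  -2.52272919]
```

{"method": "play_rows", "body": {
  "plan": [
    {"claw": -1,"offset": [-0.05,-0.02,0],"angular": [0,0,-0.03]},
    {"claw": -1,"offset": [-0.2,-0.06,0],"angular": [0,0,-0.14]},
    {"claw": -1,"offset": [-0.45,-0.14,0],"angular": [0,0,-0.32]},
    {"claw": -1,"offset": [-0.8,-0.26,0],"angular": [0,0,-0.58]},
    {"claw": -1,"offset": [-1.2,-0.39,0],"angular": [0,0,-0.87]},
    {"claw": -1,"offset": [-1.6,-0.52,0],"angular": [0,0,-1.16]},
    {"claw": -1,"offset": [-2,-0.65,0],"angular": [0,0,-1.45]},
    {"claw": -1,"offset": [-2.4,-0.77,0],"angular": [0,0,-1.74]},
    {"claw": -1,"offset": [-2.8,-0.9,0],"angular": [0,0,-2.03]},
    {"claw": -1,"offset": [-3.2,-1.03,0],"angular": [0,0,-2.32]}
  ]
}}

```text
time: 6.68
tool_pos: [0.5093, 0.0489, 0.2171]
tcp_rot: [0.565, 0.825, -0.001, -0.001]
force: [1.4, 0.3, -3.4]
grip_width: 0.0127
```

```bash
python3 -c "
from h import *
st();o,r=go([.462,-.281,.22],Rt(150))"
```

```text
6.68 [0.5093 0.0489 0.2171] [[-0.362, 0.932, -0.002], [0.932, 0.362, -0.0], [0.001, -0.002, -1.0]] f [ 1.41  0.31 -3.37] w 0.0127 q [-0.009 -0.166  1.984 -0.     1.326 -0.38 ]
offset [-9.681 -5.452 -0.091] ang [-0.02  -0.015 -7.754]
```

{"method": "play_rows", "body": {
  "plan": [
    {"claw": -1,"offset": [-0.37,-0.21,0],"angular": [0,0,-0.3]},
    {"claw": -1,"offset": [-0.74,-0.42,0],"angular": [0,0,-0.6]},
    {"claw": -1,"offset": [-1.11,-0.63,0],"angular": [0,0,-0.9]},
    {"claw": -1,"offset": [-1.48,-0.84,0],"angular": [0,0,-1.2]},
    {"claw": -1,"offset": [-1.85,-1.05,0],"angular": [0,0,-1.5]},
    {"claw": -1,"offset": [-2.22,-1.25,0],"angular": [0,0,-1.8]},
    {"claw": -1,"offset": [-2.6,-1.46,0],"angular": [0,0,-2.1]},
    {"claw": -1,"offset": [-3,-1.69,0],"angular": [0,0,-2.4]},
    {"claw": -1,"offset": [-3.4,-1.9,0],"angular": [0,0,-2.7]},
    {"claw": -1,"offset": [-3.8,-2.14,0],"angular": [0,0,-3]}
  ]
}}

```text
time: 7.52
tool_pos: [0.4905, -0.0804, 0.2172]
tcp_rot: [0.452, 0.892, -0.0, -0.001]
force: [0.0, 0.2, -2.7]
grip_width: 0.0126
```

```bash
python3 -c "
from h import *
st();o,r=go([.462,-.281,.22],Rt(150))"
```

```text
7.52 [ 0.4905 -0.0804  0.2172] [[-0.591, 0.807, -0.002], [0.807, 0.591, 0.0], [0.001, -0.001, -1.0]] f [ 0.03  0.15 -2.74] w 0.0126 q [-0.27  -0.201  2.014 -0.     1.331 -0.903]
offset [-4.833 -4.719 -0.096] ang [-0.012 -0.02  -4.753]
```

{"method": "play_rows", "body": {
  "plan": [
    {"claw": -1,"offset": [-0.31,-0.3,0],"angular": [0,0,-0.3]},
    {"claw": -1,"offset": [-0.62,-0.6,0],"angular": [0,0,-0.6]},
    {"claw": -1,"offset": [-0.93,-0.9,0],"angular": [0,0,-0.9]},
    {"claw": -1,"offset": [-1.24,-1.2,0],"angular": [0,0,-1.2]},
    {"claw": -1,"offset": [-1.55,-1.5,0],"angular": [0,0,-1.5]},
    {"claw": -1,"offset": [-1.85,-1.8,0],"angular": [0,0,-1.8]},
    {"claw": -1,"offset": [-2.15,-2.1,0],"angular": [0,0,-2.1]},
    {"claw": -1,"offset": [-2.45,-2.4,0],"angular": [0,0,-2.4]},
    {"claw": -1,"offset": [-2.72,-2.66,0],"angular": [0,0,-2.7]},
    {"claw": -1,"offset": [-2.96,-2.9,0],"angular": [0,0,-3]}
  ]
}}

```text
time: 8.35
tool_pos: [0.4725, -0.2033, 0.2171]
tcp_rot: [0.332, 0.943, 0.0, -0.001]
force: [0.2, -0.2, -3.1]
grip_width: 0.0127
```

```bash
python3 -c "
from h import *
st();o,r=go([.462,-.281,.20],Rt(150))"
```

```text
8.35 [ 0.4725 -0.2033  0.2171] [[-0.78, 0.626, -0.002], [0.626, 0.78, 0.001], [0.002, -0.001, -1.0]] f [ 0.23 -0.24 -3.07] w 0.0127 q [-0.511 -0.16   1.978 -0.     1.325 -1.404]
offset [-1.349 -2.238  0.569] ang [-0.005 -0.023 -1.757]
```

{"method": "play_rows", "body": {
  "plan": [
    {"claw": -1,"offset": [-0.15,-0.25,0.03],"angular": [0,0,-0.22]},
    {"claw": -1,"offset": [-0.32,-0.53,0.1],"angular": [0,0,-0.44]},
    {"claw": -1,"offset": [-0.5,-0.83,0.17],"angular": [0,0,-0.66]},
    {"claw": -1,"offset": [-0.68,-1.13,0.25],"angular": [0,0,-0.88]},
    {"claw": -1,"offset": [-0.85,-1.41,0.32],"angular": [0,0,-1.1]},
    {"claw": -1,"offset": [-1,-1.66,0.39],"angular": [0,0,-1.3]},
    {"claw": -1,"offset": [-1.14,-1.88,0.46],"angular": [0,0,-1.5]},
    {"claw": -1,"offset": [-1.25,-2.07,0.52],"angular": [0,0,-1.65]},
    {"claw": -1,"offset": [-1.32,-2.2,0.56],"angular": [0,0,-1.73]},
    {"claw": -1,"offset": [-1.35,-2.24,0.57],"angular": [0,0,-1.76]}
  ]
}}

```text
time: 9.18
tool_pos: [0.4622, -0.2807, 0.2003]
tcp_rot: [0.26, 0.966, 0.0, -0.001]
force: [-0.6, -0.7, -2.5]
grip_width: 0.0127
```

```bash
python3 -c "
from h import *
st()
for n in ['top','side']:
  s=snapshot(n);save(s,n+'3')
"; python3 - <<'E'
import cv2,numpy as np
a=cv2.imread('pics/top3.png')[130:330,330:560];b=cv2.imread('pics/side3.png')[60:260,280:510]
cv2.imwrite('pics/c3.png',cv2.resize(np.hstack([a,b]),None,fx=1.73,fy=1.73,interpolation=cv2.INTER_CUBIC))
E
```

```text
9.18 [ 0.4622 -0.2807  0.2003] [[-0.865, 0.501, -0.001], [0.501, 0.865, 0.001], [0.002, 0.0, -1.0]] f [-0.56 -0.66 -2.45] w 0.0127 q [-0.645 -0.085  1.939 -0.     1.289 -1.691]
```

View pics/c3.png

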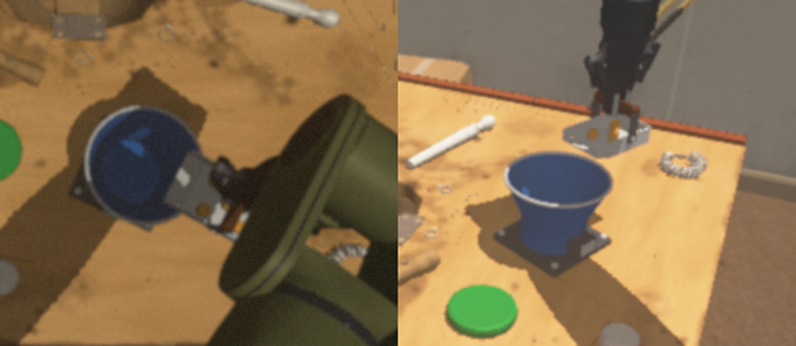

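The pan is level and its lip is inside the hopper mouth (crop 185,185). Slugs are visible at (592,133) and (615,130). Now I work out the tilt about the lip.

```bash
python3 -c "
import numpy as np
for t in [2,4,6,8,10,12,14,16,18,20,22,24,26,28,30,32,34,36,38,40,42,44,46,48,50,52,54]:
  a=np.radians(t);c,s=np.cos(a),np.sin(a)
  dl=67-(67*c-48.3*s);du=-48.3+67*s+48.3*c-15*t/50
  print(t,'y %.2f z %.2f ang %.1f'%(dl/30,-du/30,t/5))"
```

```text
2 y 0.06 z -0.06 ang 0.4
4 y 0.12 z -0.11 ang 0.8
6 y 0.18 z -0.16 ang 1.2
8 y 0.25 z -0.22 ang 1.6
10 y 0.31 z -0.26 ang 2.0
12 y 0.38 z -0.31 ang 2.4
14 y 0.46 z -0.35 ang 2.8
16 y 0.53 z -0.39 ang 3.2
18 y 0.61 z -0.43 ang 3.6
20 y 0.69 z -0.47 ang 4.0
22 y 0.77 z -0.50 ang 4.4
24 y 0.85 z -0.53 ang 4.8
26 y 0.93 z -0.56 ang 5.2
28 y 1.02 z -0.58 ang 5.6
30 y 1.10 z -0.60 ang 6.0
32 y 1.19 z -0.62 ang 6.4
34 y 1.28 z -0.63 ang 6.8
36 y 1.37 z -0.65 ang 7.2
38 y 1.46 z -0.65 ang 7.6
40 y 1.56 z -0.66 ang 8.0
42 y 1.65 z -0.66 ang 8.4
44 y 1.75 z -0.66 ang 8.8
46 y 1.84 z -0.65 ang 9.2
48 y 1.94 z -0.65 ang 9.6
50 y 2.03 z -0.64 ang 10.0
52 y 2.13 z -0.62 ang 10.4
54 y 2.22 z -0.60 ang 10.8
```

{"method": "play_rows", "body": {
  "plan": [
    {"claw": -1,"offset": [0,0.06,-0.06],"angular": [0.4,0,0]},
    {"claw": -1,"offset": [0,0.12,-0.11],"angular": [0.8,0,0]},
    {"claw": -1,"offset": [0,0.18,-0.16],"angular": [1.2,0,0]},
    {"claw": -1,"offset": [0,0.25,-0.22],"angular": [1.6,0,0]},
    {"claw": -1,"offset": [0,0.31,-0.26],"angular": [2,0,0]},
    {"claw": -1,"offset": [0,0.38,-0.31],"angular": [2.4,0,0]},
    {"claw": -1,"offset": [0,0.46,-0.35],"angular": [2.8,0,0]},
    {"claw": -1,"offset": [0,0.53,-0.39],"angular": [3.2,0,0]},
    {"claw": -1,"offset": [0,0.61,-0.43],"angular": [3.6,0,0]},
    {"claw": -1,"offset": [0,0.69,-0.47],"angular": [4,0,0]}
  ]
}}

```text
time: 10.12
tool_pos: [0.4735, -0.2617, 0.2156]
tcp_rot: [0.255, 0.951, -0.168, -0.045]
force: [0.2, -0.2, -3.5]
grip_width: 0.0127
```

```bash
python3 -c "
from h import *
st()
s=get_state();M=R.from_quat(s['tcp_rot']).as_matrix()
l=s['tool_pos']+M@np.array([0,.067,.0483]);print('lip',l,'tilt',np.degrees(np.arccos(-M[2,2])))
o0=R.from_quat(s['tcp_rot']);
s0=dict(s);dirv=np.array([.5,.866,0])
for t in range(22,54,2):
  r=Rt(150,t);tg=np.array([.4955,-.2233,.152-.015*t/50])-r.as_matrix()@np.array([0,.067,.0483]);print(t,end=' ');go(tg,r,s0)
sn=snapshot('side');save(sn,'s4');cv2.imwrite('pics/s4c.png',cv2.resize(sn['frame'][60:260,280:510],None,fx=2.5,fy=2.5)[:,:,::-1])
"
```

```text
10.12 [ 0.4735 -0.2617  0.2156] [[-0.866, 0.47, -0.171], [0.501, 0.813, -0.297], [-0.001, -0.343, -0.939]] f [ 0.24 -0.24 -3.54] w 0.0127 q [-0.439 -0.064  1.92  -0.359  1.331 -1.391]
lip [ 0.496751   -0.22160714  0.14730034] tilt 20.04495113317409
22 offset [0.005 0.012 0.008] ang [ 0.391  0.004 -0.01 ]
24 offset [ 0.005  0.079 -0.048] ang [ 0.791  0.004 -0.01 ]
26 offset [ 0.006  0.149 -0.102] ang [ 1.191  0.004 -0.01 ]
28 offset [ 0.006  0.221 -0.154] ang [ 1.591  0.004 -0.01 ]
30 offset [ 0.006  0.296 -0.203] ang [ 1.991  0.004 -0.01 ]
32 offset [ 0.006  0.372 -0.25 ] ang [ 2.391  0.003 -0.01 ]
34 offset [ 0.006  0.452 -0.295] ang [ 2.791  0.003 -0.01 ]
36 offset [ 0.006  0.533 -0.337] ang [ 3.191e+00  3.000e-03 -1.000e-02]
38 offset [ 0.006  0.616 -0.376] ang [ 3.591e+00  3.000e-03 -1.000e-02]
40 offset [ 0.006  0.701 -0.413] ang [ 3.991e+00  3.000e-03 -1.000e-02]
42 offset [ 0.006  0.789 -0.447] ang [ 4.391e+00  3.000e-03 -1.000e-02]
44 offset [ 0.006  0.878 -0.478] ang [ 4.791e+00  2.000e-03 -1.000e-02]
46 offset [ 0.006  0.968 -0.506] ang [ 5.191e+00  2.000e-03 -1.000e-02]
48 offset [ 0.006  1.061 -0.531] ang [ 5.591e+00  2.000e-03 -1.000e-02]
50 offset [ 0.006  1.154 -0.554] ang [ 5.991e+00  2.000e-03 -1.000e-02]
52 offset [ 0.006  1.25  -0.573] ang [ 6.391e+00  2.000e-03 -1.100e-02]
```

View pics/s4c.png

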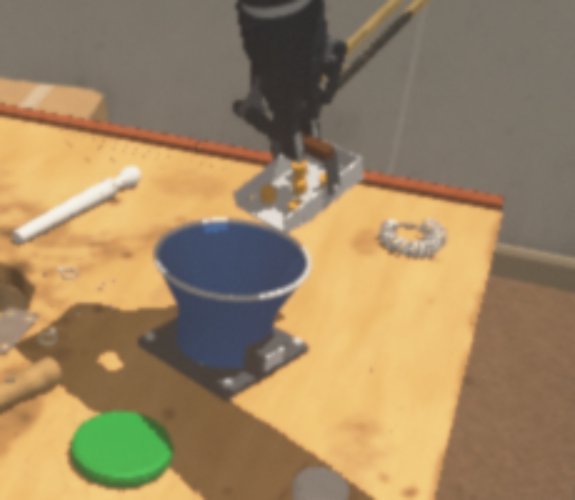

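Tilted 20° with the lip 33 mm from the hopper axis, and the slugs are still in at crop (268,190)–(322,180). Continuing.

{"method": "play_rows", "body": {
  "plan": [
    {"claw": -1,"offset": [0,0.03,-0.01],"angular": [0.4,0,0]},
    {"claw": -1,"offset": [0,0.08,-0.05],"angular": [0.8,0,0]},
    {"claw": -1,"offset": [0,0.15,-0.1],"angular": [1.2,0,0]},
    {"claw": -1,"offset": [0,0.22,-0.15],"angular": [1.6,0,0]},
    {"claw": -1,"offset": [0,0.3,-0.2],"angular": [2,0,0]},
    {"claw": -1,"offset": [0,0.37,-0.25],"angular": [2.4,0,0]},
    {"claw": -1,"offset": [0,0.45,-0.3],"angular": [2.8,0,0]},
    {"claw": -1,"offset": [0,0.53,-0.34],"angular": [3.2,0,0]},
    {"claw": -1,"offset": [0,0.62,-0.38],"angular": [3.6,0,0]},
    {"claw": -1,"offset": [0,0.7,-0.41],"angular": [4,0,0]}
  ]
}}

```text
time: 11.0
tool_pos: [0.4857, -0.2413, 0.2203]
tcp_rot: [0.244, 0.908, -0.33, -0.088]
force: [-0.4, 0.1, -1.8]
grip_width: 0.0128
```

```bash
python3 -c "
from h import *
st()
s=get_state();M=R.from_quat(s['tcp_rot']).as_matrix()
l=s['tool_pos']+M@np.array([0,.067,.0483]);print('lip',l,'tilt',np.degrees(np.arccos(-M[2,2])))
s0=dict(s)
for t in range(42,58,2):
  r=Rt(150,t);tg=np.array([.4965,-.222,.152-.015*t/50])-r.as_matrix()@np.array([0,.067,.0483]);print(t,end=' ');go(tg,r,s0)
sn=snapshot('side');save(sn,'s5');cv2.imwrite('pics/s5c.png',cv2.resize(sn['frame'][60:260,280:510],None,fx=2.5,fy=2.5)[:,:,::-1])
"
```

```text
11.0 [ 0.4857 -0.2413  0.2203] [[-0.866, 0.384, -0.321], [0.501, 0.663, -0.557], [-0.001, -0.642, -0.766]] f [-0.39  0.1  -1.8 ] w 0.0128 q [-0.259  0.035  1.894 -0.674  1.459 -1.141]
lip [ 0.49596401 -0.22372068  0.14020641] tilt 39.97818164297149
42 offset [ 0.01   0.12  -0.095] ang [ 0.404  0.005 -0.016]
44 offset [ 0.01   0.193 -0.154] ang [ 0.804  0.004 -0.016]
46 offset [ 0.01   0.269 -0.212] ang [ 1.204  0.004 -0.016]
48 offset [ 0.01   0.347 -0.267] ang [ 1.604  0.004 -0.016]
50 offset [ 0.01   0.428 -0.32 ] ang [ 2.004  0.004 -0.016]
52 offset [ 0.01   0.511 -0.37 ] ang [ 2.404  0.003 -0.016]
54 offset [ 0.01   0.596 -0.418] ang [ 2.804  0.003 -0.016]
56 offset [ 0.01   0.683 -0.464] ang [ 3.204e+00  3.000e-03 -1.600e-02]
```

View pics/s5c.png

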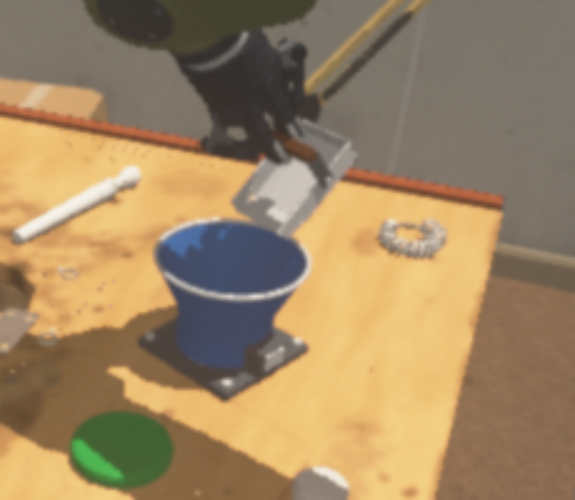

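At 40° the pan floor already looks empty (crop 290,185). I'll tip on to 54° and pause.

{"method": "play_rows", "body": {
  "plan": [
    {"claw": -1,"offset": [0,0.08,-0.06],"angular": [0.4,0,0]},
    {"claw": -1,"offset": [0,0.19,-0.15],"angular": [0.8,0,0]},
    {"claw": -1,"offset": [0,0.27,-0.21],"angular": [1.2,0,0]},
    {"claw": -1,"offset": [0,0.35,-0.27],"angular": [1.6,0,0]},
    {"claw": -1,"offset": [0,0.43,-0.32],"angular": [2,0,0]},
    {"claw": -1,"offset": [0,0.51,-0.37],"angular": [2.4,0,0]},
    {"claw": -1,"offset": [0,0.6,-0.42],"angular": [2.8,0,0]},
    {"claw": -1,"offset": [0,0.6,-0.42],"angular": [2.8,0,0]},
    {"claw": -1,"offset": [0,0.6,-0.42],"angular": [2.8,0,0]},
    {"claw": -1,"offset": [0,0.6,-0.42],"angular": [2.8,0,0]}
  ]
}}

```text
time: 11.88
tool_pos: [0.4962, -0.2228, 0.2179]
tcp_rot: [0.231, 0.861, -0.438, -0.118]
force: [-0.4, -0.0, -1.5]
grip_width: 0.0127
```

```bash
python3 -c "
from h import *
st()
a=snapshot('side');b=snapshot('top');c=snapshot('wrist');save(c,'w6')
cv2.imwrite('pics/c6.png',cv2.resize(np.hstack([a['frame'][60:260,280:510],b['frame'][130:330,330:560]]),None,fx=1.73,fy=1.73)[:,:,::-1])
# level target over disc
go([.4857-.06,-.2413-.05,.26],Rt(150))
"
```

```text
11.88 [ 0.4962 -0.2228  0.2179] [[-0.866, 0.295, -0.405], [0.501, 0.509, -0.7], [-0.0, -0.809, -0.588]] f [-0.45 -0.03 -1.52] w 0.0127 q [-0.155  0.143  1.868 -0.854  1.585 -1.004]
offset [ 0.89  -2.977  1.724] ang [-10.794  -0.     -0.02 ]
```

View pics/c6.png

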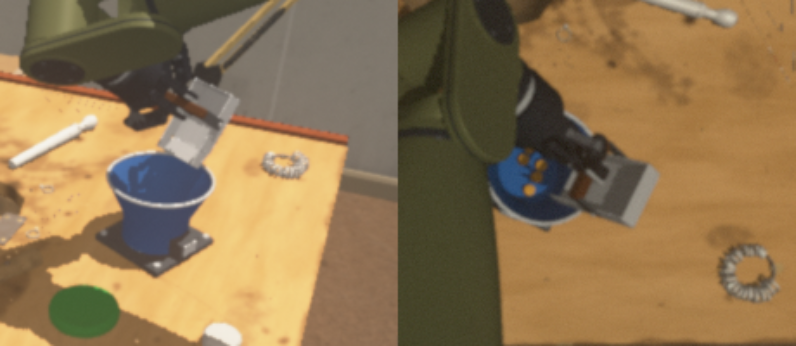

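View pics/w6.png

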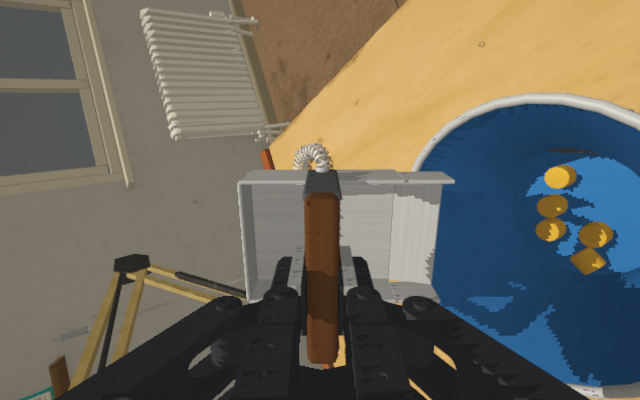

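The wrist view shows all five slugs inside the hopper, at (560,177), (552,206), (550,230), (596,235) and (588,262), and the pan is empty. I raise and level it next.

{"method": "play_rows", "body": {
  "plan": [
    {"claw": -1,"offset": [0,-0.1,-0.07],"angular": [0,0,0]},
    {"claw": -1,"offset": [0,-0.35,-0.25],"angular": [-0.3,0,0]},
    {"claw": -1,"offset": [0,-0.6,-0.43],"angular": [-1,0,0]},
    {"claw": -1,"offset": [0,-0.85,-0.62],"angular": [-1.8,0,0]},
    {"claw": -1,"offset": [0,-1.1,-0.8],"angular": [-2.7,0,0]},
    {"claw": -1,"offset": [0,-1.3,-0.95],"angular": [-3.6,0,0]},
    {"claw": -1,"offset": [0,-1.5,-1.1],"angular": [-4.5,0,0]},
    {"claw": -1,"offset": [0,-1.7,-1.24],"angular": [-5.4,0,0]},
    {"claw": -1,"offset": [0,-1.85,-1.35],"angular": [-6.3,0,0]},
    {"claw": -1,"offset": [0,-1.89,-1.37],"angular": [-7.2,0,0]}
  ]
}}

```text
time: 12.87
tool_pos: [0.4967, -0.2232, 0.2915]
tcp_rot: [0.256, 0.954, -0.15, -0.037]
force: [0.5, 0.2, -1.4]
grip_width: 0.0126
```

```bash
python3 -c "
from h import *
st()
go([.49,-.20,.28],Rt(145))"
```

```text
12.87 [ 0.4967 -0.2232  0.2915] [[-0.866, 0.478, -0.148], [0.5, 0.824, -0.266], [-0.005, -0.305, -0.952]] f [ 0.45  0.2  -1.38] w 0.0126 q [-0.376 -0.101  1.821 -0.309  1.469 -1.383]
offset [0.581 0.649 0.193] ang [-3.545  0.215  0.979]
```

{"method": "play_rows", "body": {
  "plan": [
    {"claw": -1,"offset": [0,0,0],"angular": [-0.9,0.05,0]},
    {"claw": -1,"offset": [0,0,0],"angular": [-1.8,0.1,0]},
    {"claw": -1,"offset": [0,0,0],"angular": [-2.6,0.1,0]},
    {"claw": -1,"offset": [0,0,0],"angular": [-3.2,0.1,0]},
    {"claw": -1,"offset": [0,0,0],"angular": [-3.55,0.1,0]},
    {"claw": -1,"offset": [0,0,0],"angular": [-3.55,0.1,0]}
  ]
}}

```text
time: 13.37
tool_pos: [0.4954, -0.2242, 0.2895]
tcp_rot: [0.261, 0.965, -0.001, -0.004]
force: [-0.8, 0.3, -2.2]
grip_width: 0.0128
```

```bash
python3 -c "
from h import *
st()
go([.523,.152,.20],Rt(100))"
```

```text
13.37 [ 0.4954 -0.2242  0.2895] [[-0.864, 0.503, -0.008], [0.503, 0.864, -0.001], [0.006, -0.004, -1.0]] f [-0.77  0.27 -2.19] w 0.0128 q [-0.522 -0.132  1.832 -0.004  1.449 -1.564]
offset [ 5.499 11.311  2.967] ang [-0.079 -0.046  9.955]
```

{"method": "play_rows", "body": {
  "plan": [
    {"claw": -1,"offset": [0.05,0.1,0],"angular": [0,0,0.1]},
    {"claw": -1,"offset": [0.2,0.4,0],"angular": [0,0,0.35]},
    {"claw": -1,"offset": [0.4,0.8,0],"angular": [0,0,0.7]},
    {"claw": -1,"offset": [0.65,1.3,0],"angular": [0,0,1.15]},
    {"claw": -1,"offset": [0.9,1.85,0],"angular": [0,0,1.6]},
    {"claw": -1,"offset": [1.2,2.45,0],"angular": [0,0,2.1]},
    {"claw": -1,"offset": [1.5,3.05,0],"angular": [0,0,2.6]},
    {"claw": -1,"offset": [1.8,3.65,0],"angular": [0,0,3.1]},
    {"claw": -1,"offset": [2.1,4.25,0],"angular": [0,0,3.6]},
    {"claw": -1,"offset": [2.4,4.85,0.05],"angular": [0,0,4.1]}
  ]
}}

```text
time: 14.2
tool_pos: [0.5069, -0.0593, 0.2871]
tcp_rot: [0.428, 0.904, -0.002, -0.004]
force: [0.3, -0.5, -2.3]
grip_width: 0.0126
```

```bash
python3 -c "
from h import *
st()
go([.523,.152,.20],Rt(100))"
```

```text
14.2 [ 0.5069 -0.0593  0.2871] [[-0.633, 0.774, -0.009], [0.774, 0.633, -0.001], [0.005, -0.007, -1.0]] f [ 0.27 -0.5  -2.25] w 0.0126 q [-0.22  -0.208  1.902 -0.002  1.456 -0.906]
offset [5.096 4.896 2.896] ang [-0.093 -0.036  5.859]
```

{"method": "play_rows", "body": {
  "plan": [
    {"claw": -1,"offset": [0.48,0.46,0.1],"angular": [0,0,0.5]},
    {"claw": -1,"offset": [0.96,0.92,0.3],"angular": [0,0,1]},
    {"claw": -1,"offset": [1.44,1.38,0.5],"angular": [0,0,1.5]},
    {"claw": -1,"offset": [1.92,1.84,0.8],"angular": [0,0,2]},
    {"claw": -1,"offset": [2.4,2.3,1.1],"angular": [-0.05,0,2.5]},
    {"claw": -1,"offset": [2.88,2.76,1.4],"angular": [-0.05,0,3]},
    {"claw": -1,"offset": [3.3,3.17,1.7],"angular": [-0.05,0,3.5]},
    {"claw": -1,"offset": [3.7,3.55,1.95],"angular": [-0.05,0,3.95]},
    {"claw": -1,"offset": [4,3.84,2.2],"angular": [-0.05,0,4.35]},
    {"claw": -1,"offset": [4.3,4.13,2.4],"angular": [-0.05,0,4.7]}
  ]
}}

```text
time: 15.03
tool_pos: [0.5197, 0.119, 0.214]
tcp_rot: [0.603, 0.798, -0.001, -0.003]
force: [0.8, 0.2, -1.1]
grip_width: 0.0129
```

```bash
python3 -c "
from h import *
st()
go([.523,.152,.18],Rt(100))"
```

```text
15.03 [0.5197 0.119  0.214 ] [[-0.273, 0.962, -0.006], [0.962, 0.273, 0.002], [0.003, -0.005, -1.0]] f [ 0.76  0.23 -1.13] w 0.0129 q [ 0.123 -0.111  1.94   0.002  1.319 -0.154]
offset [1.024 0.413 1.135] ang [-0.062 -0.034  1.174]
```

{"method": "play_rows", "body": {
  "plan": [
    {"claw": -1,"offset": [0.25,0.1,0.25],"angular": [0,0,0.3]},
    {"claw": -1,"offset": [0.5,0.2,0.5],"angular": [-0.05,0,0.6]},
    {"claw": -1,"offset": [0.7,0.28,0.75],"angular": [-0.05,0,0.85]},
    {"claw": -1,"offset": [0.88,0.35,0.95],"angular": [-0.05,0,1.05]},
    {"claw": -1,"offset": [0.98,0.4,1.08],"angular": [-0.05,0,1.15]},
    {"claw": -1,"offset": [1,0.4,1.12],"angular": [-0.05,0,1.17]},
    {"claw": -1,"offset": [1,0.4,1.12],"angular": [-0.05,0,1.17]},
    {"claw": -1,"offset": [1,0.4,1.12],"angular": [-0.05,0,1.17]},
    {"claw": -1,"offset": [1,0.4,1.12],"angular": [-0.05,0,1.17]},
    {"claw": -1,"offset": [1,0.4,1.12],"angular": [-0.05,0,1.17]}
  ]
}}

```text
time: 15.87
tool_pos: [0.5235, 0.1495, 0.1813]
tcp_rot: [0.643, 0.766, 0.001, -0.001]
force: [-0.5, -0.8, -1.9]
grip_width: 0.0126
```

```bash
python3 -c "
from h import *
st();print(get_state()['dq'].round(4))
a=snapshot('side');b=snapshot('top');save(a,'s7');
P=cloud(a)
v,u=np.mgrid[:400,:640]
f=a['frame'].astype(int);grey=(abs(f[...,0]-f[...,2])<35)&(f.min(-1)>80)
m=grey&(P[...,2]>.1)&(P[...,2]<.16)&(abs(P[...,0]-.53)<.09)&(abs(P[...,1]-.15)<.06)
q=P[m];print('pan pts',len(q),q.min(0),q.max(0))
cv2.imwrite('pics/c7.png',cv2.resize(np.hstack([a['frame'][130:330,220:450],b['frame'][130:330,250:480]]),None,fx=1.73,fy=1.73)[:,:,::-1])
hs=cv2.cvtColor(b['frame'],cv2.COLOR_RGB2HSV);Pb=cloud(b)
g=((hs[...,0]<28)&(hs[...,1]>110)&(hs[...,2]>70)&(u>370)&(u<455)&(v>185)&(v<265)&(abs(np.hypot(Pb[...,0]-.513,Pb[...,1]+.193))<.07))
n,l,ss,cc=cv2.connectedComponentsWithStats(g.astype(np.uint8))
for i in range(1,n):
  if ss[i,4]>5: print(ss[i],np.nanmean(Pb[l==i],0).round(3))
"
```

```text
15.87 [0.5235 0.1495 0.1813] [[-0.174, 0.985, -0.001], [0.985, 0.174, 0.004], [0.004, -0.0, -1.0]] f [-0.5  -0.81 -1.9 ] w 0.0126 q [ 0.178 -0.061  1.949  0.004  1.253  0.002]
[-0.0004  0.0008  0.0023  0.0006 -0.001   0.0005]
pan pts 1649 [0.47376675 0.10823984 0.12348821] [0.59343189 0.19739447 0.15477119]
[400 212   9  13  58] [ 0.538 -0.193  0.032]
[375 218   3  10  16] [ 0.531 -0.128  0.002]
[407 223   9  12  61] [ 0.514 -0.21   0.031]
[403 237   6   6  31] [ 0.486 -0.195  0.031]
[382 248  11   8  19] [ 0.459 -0.152  0.005]
```

View pics/c7.png

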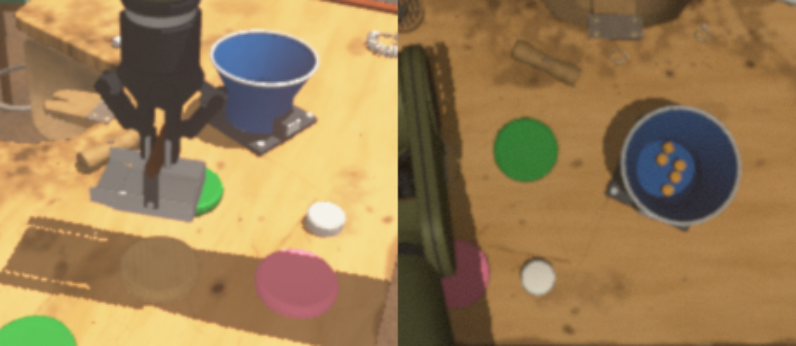

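{"method": "play_rows", "body": {
  "plan": [
    {"claw": -1,"offset": [0,0,0],"angular": [0,0,0]},
    {"claw": -1,"offset": [0,0,0],"angular": [0,0,0]},
    {"claw": -1,"offset": [0,0,0],"angular": [0,0,0]},
    {"claw": -1,"offset": [0,0,0],"angular": [0,0,0]}
  ]
}}

```text
time: 16.3
tool_pos: [0.5233, 0.1497, 0.1807]
tcp_rot: [0.643, 0.766, 0.001, -0.002]
force: [0.5, -0.7, -1.4]
grip_width: 0.0127
```

```bash
python3 -c "
from h import *
st();print(get_state()['dq'].round(4));print(sign_off())"
```

```text
16.3 [0.5233 0.1497 0.1807] [[-0.174, 0.985, -0.002], [0.985, 0.174, 0.004], [0.004, -0.001, -1.0]] f [ 0.52 -0.73 -1.4 ] w 0.0127 q [ 0.178 -0.06   1.95   0.004  1.253  0.002]
[ 0.0001  0.0014 -0.0028  0.0001  0.0021 -0.0005]
the job is handed in; nothing more can be done
None
```

All five slugs are in the blue hopper, and the empty pan is held level and still above the maple disc. I handed the job in at 16.3 s, well under the 51 s limit; it reports no verdict.

- **Pour:** I lifted the pan by its crossbar and poured over the lip from the hopper's right side, because the lamp shade was in the way of a straight-ahead pour. The wrist view showed five slugs in the hopper and an empty pan, and the last top view showed five again. My colour and depth check on that view split them into only three blobs, at about 31 mm height and within 26 mm of the hopper's axis, so the count of five is from the pictures. It also flagged two small patches at bench level, which I took to be wood and did not check.
- **Final hold:** The tool is within about 3 mm of the measured disc centre, and the pan's underside is about 0.124 m above the bench. Tool tilt is under 0.01 rad, joint speeds are under 0.003 rad/s, and the grip reads 12.7 mm on the bar.
- **Bystanders:** No move went near the tin, ring clamp or burr stand. The tin and ring clamp look undisturbed in the last pictures. The burr stand is not in that crop, and I did not measure any of the three.

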